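Hang a rinsed centrifuge tube on the glassware dryer

TASK

Take the rinsed tube with the green bands from the bench pad and hang it mouth first on the dryer's empty slanted peg: feel for the worn peg's end, which has sagged out of line, slide down along it, and press the tube gently over the retaining spring until its rim is fully home on the blue collar, then let go. Do not force it, and leave the other glassware and everything else on the bench where it is.

Things in the scene. Friction and masses are not known exactly. Their poses are not given: they have to be found in the camera images.
- tube: The rinsed centrifuge tube: off-white plastic, a wide green band near its closed end and two thin green rings; stands mouth down on the blue pad (pad top 2 mm above the table). Round, outside diameter 31 mm, bore 25 mm, 105 mm long, flat closed end 4 mm thick, about 70 g. Origin: centre of the open mouth (its underside as it stands); z points from the mouth to the closed end.
- dryer: Fixed warm-air glassware dryer: white housing 200 mm deep, 370 wide, 122 high, its front, sloping, turned to the robot's left. Three alike steel pegs with blue collars stand square out of the slope in one row, 110 mm apart; which one is empty varies, the others carry a tube and a beaker. Origin: centre of the underside; -x is its front, y along the row of pegs.
- empty_peg: Socket of the empty peg. Origin: centre of the blue collar's upper face (37 mm across), the seat for the tube's rim: cushioned, gives up to 4 mm at 4 N per mm; 97 mm above the table. z: the peg's nominal axis, outwards and up, 55 degrees above level; y level, along the row; x to the peg's upper side. The peg with its collar sits askew, pivoted about this point: unreported.
- peg_tip_nominal (a point): Where the empty peg's tip would be were it straight, 85 mm from the collar's face. Worn, it rigidly droops to its underside (-x) by 0.055 to 0.09 rad and leans to either side (y) by up to 0.11: the tip is 4 to 8 mm low, up to 10 mm aside. The peg is 21 mm in diameter (2 mm play all round in the tube's bore), its end flat with a 2 mm chamfer. Over 20 N between tube and peg is too rough.
- spring_nominal (a point): Middle of the sprung brass bow on the empty peg's underside (-x side), 27 mm from the collar's face. The bow spans 8 to 50 mm from the collar and stands 5.5 mm proud of the peg; it grips the tube's bore. Pushing the tube over it takes about 3 to 8 N along the peg over the last 50 mm; without a push the tube hangs up there, short of the collar.
- hung_tube: A like tube, with red bands, already hanging on another peg (loose). Origin: centre of the face of that peg's collar; z vertical.
- hung_beaker: Small glass beaker, 42 mm diameter and 62 mm long, hanging mouth down on the third peg (loose), its closed end resting on the peg's tip. Origin: centre of the face of that peg's collar; z vertical.
- beaker: Glass beaker standing mouth down on the pad, 60 mm diameter, 80 mm high. Origin: centre of its underside.
- reagent_bottle: Glass reagent bottle with blue cap, 68 mm diameter, 150 mm high. Origin: centre of its underside.
- tip_box: Pipette tip box, white with teal deck and clear lid, 85 x 125 x 85 mm. Origin: centre of its underside.
- plate_stack: Stack of four orange and yellow well plates, 86 x 128 x 60 mm. Origin: centre of its underside.
- freezer_box: White cardboard freezer box with a red band and a grid on its lid, 133 x 133 x 48 mm. Origin: centre of its underside.
- vial_rack: Dark green vial rack, 70 x 200 x 45 mm, with four capped vials standing out to 71 mm. Origin: centre of its underside.
Not all that is in view belongs to the job. What is meant by the tube is not black, purple or red, and is the smaller of those in its own colour.

How it is judged:
By the outcome, as a careful person would: the job done as asked, in the order asked, and still so for the second after the job is handed in, with the robot touching nothing.
It also fails if it takes over 70 s, if anything falls off the work surface, if the arm or the gripper's body presses on something with over 40 N, if the wrist force passes 120 N, or if a joint passes its speed limit or range.

ROBOT

A 7-joint arm with a two-finger parallel gripper is mounted at the origin on the work surface. World frame = base frame: x ahead of the robot, y to its left, z up, the work surface at z = 0. Lengths are in m, angles in degrees, forces in N, time in s.
With the tool pointing down it reaches from about 0.4 to 0.85 m from the base axis. Payload 10.4 kg.
Tool frame: the origin (TCP) lies at the very end of the fingers, on their centre line; the grasp point (between the pads) lies env.grip_depth behind it (env.grip_depth is the distance from the TCP to the grasp point, in m); z points along the fingers, y is the line along which they close (so a half turn about z gives the same grasp; the last joint's range is limited). The gripper opens to 87 mm and grips with 3 to 60 N. Pads are 19 mm wide; open, the fingers measure 117 mm over their backs; the gripper's body (75 mm by 190 mm) begins 51 mm behind the grasp point.
Start: joints at [66.715, 19.034, -3.707, 83.658, 1.238, 77.344, -5.071], TCP at [0.234, -0.58, 0.223] pointing down, gripper open.
Joint ranges: [-148.97, 148.97], [-28.65, 121.19], [-84.17, 76.75], [9.2, 138.47], [-72.65, 252.65], [3.7, 117.97], [-149.18, 149.18]. Speed limits (degrees/s): [127.2, 127.2, 159.86, 159.86, 180, 180, 180].

INTERFACE

Orientations are given as a 3x3 rotation matrix whose columns are the frame's x, y, z axes.
In Python, from bench import env, optics, hand_in gives the robot as it stands.
- The arm moves only by the tool jog_arm, never from a script. Its argument "targets" is a list of rows, each a list of 2 entries, a list of its own where there are three numbers: the shift along the tool's x, y, z in mm, then the turn, a rotation vector about the tool's x, y, z in degrees. In form: [[[dx, dy, dz], [wx, wy, wz]], ...]. A call has 1 to 10 rows; each row shifts and turns the commanded pose from where the row before left it, along the tool's axes as they then stand; what a row does not reach is not made up. A row lasts 1/8 s, in which the tool goes at most 62.5 mm and 10.7 degrees, less where a joint would pass 70% of its speed; a pose out of reach is approached as far as the arm can. A call is refused whole if a number of a shift passes 62.5 or a number of a turn 10.7, either way. A call with a gripper value outside its range is refused whole. "jaw" is the opening, from -1 (shut) to 1 (fully open), so that 0 is half open, set as the call begins (left out, the last holds). The fingers move at their own pace and stop on an object; "force" is the grip in N (left out, the last holds). Time passes only in rows, so rows that do not move let the fingers close. It gives the time, the measured TCP pose, the force, the opening and the grip force at its end, in the units of the state.
- env.observe(): the state, without advancing time (a new reading comes with each control period).
- optics.capture(name): name is "side" or "top"; returns (picture, depth): 480x640x3 uint8, red, green, blue; 480x640 float32, m along the optical axis (not along the pixel's ray), 0 where there is no reading.
- optics.camera_info(name): a dict with "fx", "fy", "cx", "cy" (pixels), "k1" (the pictures are not rectified: a ray, as slopes to the right and down, at radius r is drawn at 1 + k1 r^2 times it, then the intrinsics apply), "position" and "attitude" of the camera in the world. Camera axes: x right, y down, z forward; pixel columns grow to the right and rows downward; lengths in m; the calibration is good to about 2 mm. A picture is of the moment at which its call begins. camera_info takes no time and is no camera call.
- hand_in(): hands the job in; it is judged then, once.
The state is a dict: "time_s": time; "qpos": joint angles; "joint_velocities": joint speeds; "tau": joint torques, N m; "ee_pos": TCP position; "tcp_rot": TCP orientation; "force": force on the tool from outside, world axes, zero at the start; "wrist_torque": the same for the moment, N m; "gripper_width": finger opening in m; "grasp_force": force on a finger pad.
Only numpy, scipy, OpenCV 4.12 (cv2) and the standard library are available. Lean on these libraries where they do the work, as an engineer would, in place of code of your own. Each camera call takes 0.05 s, during which the arm holds its last target. There are 200 camera calls.

## Working session

There is one attempt and no reset: what is moved stays moved. The work goes in short steps, Python scripts to look and compute and a tool call to move; the robot and the scene stay as the last step left them, time stands still between calls to the robot, and variables do not carry over. Pictures are saved under pics/ and viewed, at most 10 in all, crops included, and the job is handed in when it is done.

Besides the shell and the picture viewer there is one more tool, called after "Emit:" as name([rows], argument=value, ...), one row to a line, values as JSON. jog_arm: Moves the arm, as the interface text tells. Its arguments: {"type":"object","properties":{"targets":{"type":"array","items":{"type":"array"}},"jaw":{"type":"number"},"force":{"type":"number"}},"required":["targets"]}

```bash
mkdir -p pics; ls; python3 - <<'E'
from bench import env, optics
import cv2,numpy as np
print(env.grip_depth); s=env.observe(); print(s)
for n in("side","top"):
    p,d=optics.capture(n); np.savez(f"{n}0.npz",p=p,d=d); cv2.imwrite(f"pics/{n}0.png",p[...,::-1]); print(optics.camera_info(n))
E
```

```text
pics
0.0187
{'time_s': 0.0, 'qpos': array([66.71554319, 19.0723809 , -3.70657179, 83.70714338,  1.23816282,
       77.34120893, -5.0707959 ]), 'joint_velocities': array([ 0.00460004, -0.05774588, -0.03992896, -0.01132152,  0.02750837,
        0.0835851 ,  0.00510722]), 'tau': array([-3.90663092e-05, -6.23249245e+01,  2.47283815e-02, -3.89902461e+01,
       -6.13830099e-02,  3.96575499e-02,  1.88644281e-04]), 'ee_pos': array([ 0.23386684, -0.579181  ,  0.22174   ]), 'tcp_rot': array([[ 9.27246776e-01,  3.74450340e-01, -5.99211177e-04],
       [ 3.74450812e-01, -9.27245899e-01,  1.27788492e-03],
       [-7.71116631e-05, -1.40928978e-03, -9.99999004e-01]]), 'force': array([0.12501744, 0.2637548 , 1.36290727]), 'wrist_torque': array([0.06669334, 0.0088559 , 0.00297424]), 'grasp_force': 0.0, 'gripper_width': 0.08715643694433284}
{'fx': 614.6664928924195, 'fy': 614.6664928924195, 'cx': 301.7045634332075, 'cy': 246.05253574165224, 'k1': -0.04821836973284951, 'position': array([-0.4356211 ,  0.93774865,  0.91756673]), 'attitude': array([[-0.6784908 , -0.36682973,  0.63646381],
       [-0.73454862,  0.34987808, -0.58139801],
       [-0.00941066, -0.86198682, -0.50684334]])}
{'fx': 589.3834723631359, 'fy': 589.3834723631359, 'cx': 328.94789953543824, 'cy': 230.32987173737845, 'k1': -0.02521451569245313, 'position': array([0.45620702, 0.02532927, 1.49876772]), 'attitude': array([[-0.00828983, -0.99770469,  0.06720587],
       [-0.99989316,  0.00907964,  0.01145517],
       [-0.01203908, -0.06710373, -0.99767337]])}
```

View pics/side0.png

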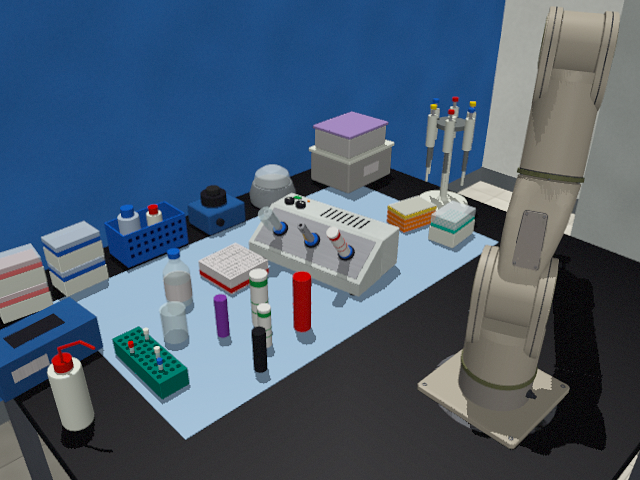

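View pics/top0.png

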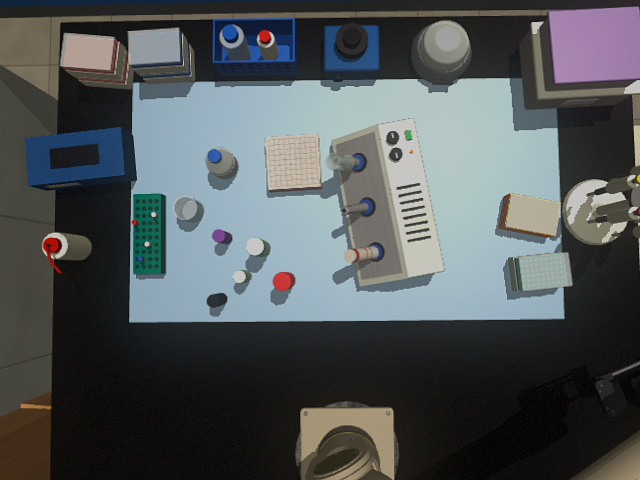

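The side picture shows the dryer with its empty peg in the middle, around (310,238). There are two tubes with green bands: a large one at side (259,290) / top (257,247), and a smaller one at side (265,325) / top (241,276). The smaller one fits the description. I'll confirm it in an enlarged crop and measure it.

```bash
cat > h.py <<'E'
import numpy as np,cv2
from bench import env,optics
def ray(n,u,v):
    c=optics.camera_info(n); x=np.array([(u-c['cx'])/c['fx'],(v-c['cy'])/c['fy']]); s=x.copy()
    for _ in range(8): s=x/(1+c['k1']*(s@s))
    return c['position'],c['attitude']@np.r_[s,1]
def plane(n,u,v,z):
    o,d=ray(n,u,v); return o+d*(z-o[2])/d[2]
def dep(n,u,v,z): 
    o,d=ray(n,u,v); return o+d*z
def two(a,b):
    (o,d),(p,e)=ray("side",*a),ray("top",*b)
    t=np.linalg.lstsq(np.c_[d,-e],p-o,rcond=None)[0]; P,Q=o+d*t[0],p+e*t[1]
    return (P+Q)/2,np.linalg.norm(P-Q)
def proj(n,P):
    c=optics.camera_info(n); q=c['attitude'].T@(np.asarray(P)-c['position']); s=q[:2]/q[2]; s=s*(1+c['k1']*(s@s))
    return s*c['fx']+[c['cx'],c['cy']]
E
python3 - <<'E'
from h import *
S=np.load("side0.npz");T=np.load("top0.npz")
def crop(p,x,y,w,h,W,H): return cv2.resize(p[y:y+h,x:x+w,::-1],(W,H),interpolation=cv2.INTER_CUBIC)
a=crop(S['p'],240,255,80,120,400,600); b=crop(T['p'],200,225,100,75,400,300); c=crop(T['p'],325,140,100,75*1,400,300)
cv2.imwrite("pics/crop1.png",np.hstack([a,np.vstack([b,crop(S['p'],240,190,120,90,400,300)])]))
cv2.imwrite("pics/crop2.png",np.hstack([crop(S['p'],290,210,50,50,400,400),crop(T['p'],330,185,50,50,400,400)]))
for n,D in(("side",S),("top",T)):
    hsv=cv2.cvtColor(D['p'],cv2.COLOR_RGB2HSV)
    for nm,lo,hi in(("green",(40,70,40),(85,255,255)),("blue",(105,170,50),(125,255,255))):
        m=cv2.inRange(hsv,lo,hi); k,l,st,ce=cv2.connectedComponentsWithStats(m)
        for i in range(1,k):
            if st[i,4]>8 and 200<ce[i,0]<420 and 140<ce[i,1]<350:
                z=np.median(D['d'][l==i]); print(n,nm,st[i],ce[i].round(1),dep(n,*ce[i],z).round(3))
for u,v in((241,276),(257,247)):
    for z in (.107,.15): print(u,v,z,plane("top",u,v,z), dep("top",u,v,T['d'][v,u]))
E
```

```text
side green [293 195   9   4  23] [297. 197.] [ 0.773 -0.15   0.129]
side green [249 278  19  10  95] [258.3 283.4] [0.499 0.22  0.129]
side green [257 311  14   7  56] [263.7 314.6] [0.435 0.259 0.095]
side blue [274 222  12  12  57] [281.1 228.7] [ 0.705 -0.028  0.096]
side blue [305 233  13  13  65] [312.5 240.4] [ 0.6   -0.048  0.095]
side blue [340 246  13  13  36] [348.1 253.4] [ 0.488 -0.068  0.094]
top blue [208 150  13  12 121] [213.7 155.5] [0.723 0.307 0.152]
top blue [363 200   9   8  15] [368.  203.1] [ 0.614 -0.052  0.107]
top blue [377 246   4  10  11] [378.8 250.5] [ 0.501 -0.076  0.105]
241 276 0.107 [0.44380364 0.24981582 0.107     ] [0.4437939  0.24999217 0.10590668]
241 276 0.15 [0.44418685 0.2428801  0.15      ] [0.4437939  0.24999217 0.10590668]
257 247 0.107 [0.51196681 0.21193061 0.107     ] [0.51042061 0.20675623 0.14559319]
257 247 0.15 [0.51024406 0.20616539 0.15      ] [0.51042061 0.20675623 0.14559319]
```

View pics/crop1.png

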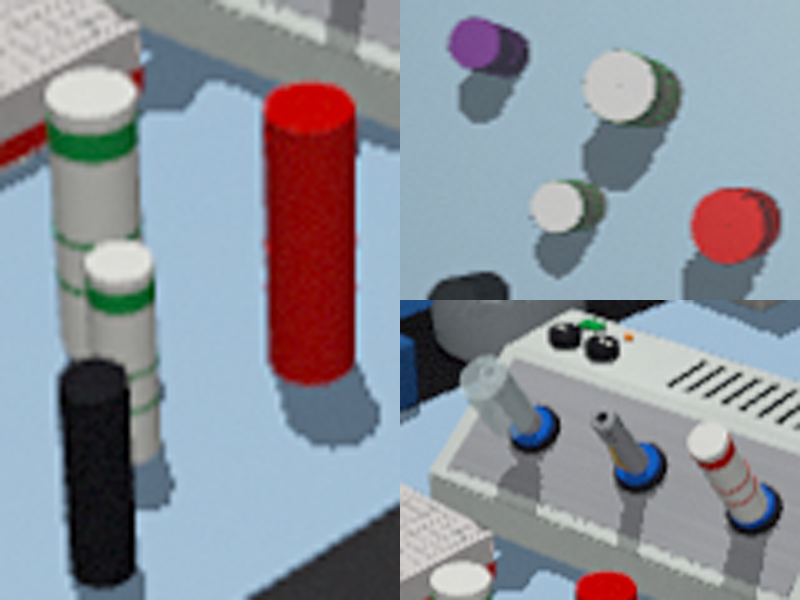

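View pics/crop2.png

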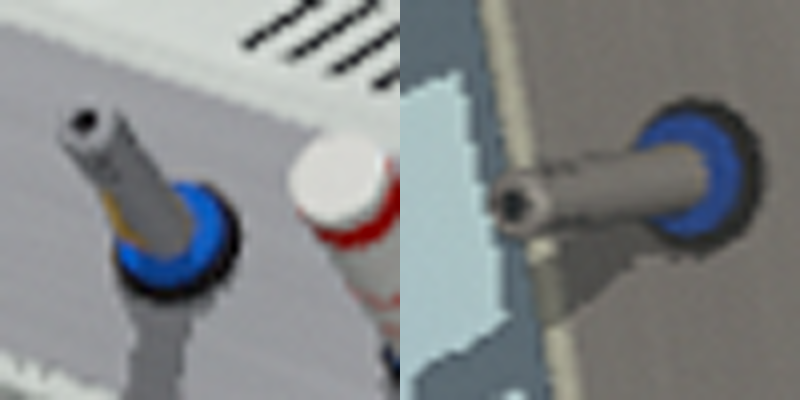

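The crop confirms it: of the two tubes with green bands, the one at side (265,325) / top (241,276) is the smaller, with a measured top height of 0.106 m. The close view of the peg shows the tip's hole at side ≈(300.1,224.8) / top ≈(344.1,210.2), and the collar's centre at side ≈(311.3,239.2) / top ≈(415.8-330…), i.e. ≈(365.8,206.2).

```bash
cat >> h.py <<'E'
from scipy.spatial.transform import Rotation as R
def rows(waypts,P=None,M=None):
    """waypts: (pos, rot) world; prints jog rows, evenly split, rounded"""
    s=env.observe(); P=s['ee_pos'] if P is None else P; M=s['tcp_rot'] if M is None else M
    for Q,N in waypts:
        Q=np.asarray(Q,float); w=R.from_matrix(M.T@N).as_rotvec(degrees=True)
        n=int(max(np.ceil(np.linalg.norm(Q-P)/.058),np.ceil(np.linalg.norm(w)/10.2),1))
        for i in range(n):
            k=n-i; d=(M.T@(Q-P)*1e3/k).round(0 if k>1 else 1); wi=(R.from_matrix(M.T@N).as_rotvec(degrees=True)/k).round(1)
            print([(d+0).tolist(),(wi+0).tolist()],end=","); P=P+M@d/1e3; M=M@R.from_rotvec(wi,degrees=True).as_matrix()
        print(" ->",P.round(4))
    return P,M
def down(a):  # tool down, tool y at world angle a
    a=np.radians(a); y=np.r_[np.cos(a),np.sin(a),0]; z=np.r_[0,0,-1.]; return np.c_[np.cross(y,z),y,z]
E
python3 - <<'E'
from h import *
tip,e1=two((300.1,224.8),(344.1,210.2)); col,e2=two((311.3,239.2),(365.8,206.2)); print(tip,e1,col,e2)
b=[two((281.1,228.7),(0,0))] and None
f=np.r_[-.181,.983,0]; a=np.cos(np.radians(55))*f+np.r_[0,0,np.sin(np.radians(55))]; r=np.r_[.983,.181,0]
d=tip-col; L=np.linalg.norm(d); print(L,d/L,a,"side",(d/L)@r,"x",(d/L)@np.cross(r,a))
for n,p in(("black",(217,300)),("purple",(222,237)),("red",(283,281))):
    D=np.load("top0.npz")['d']; print(n,dep("top",*p,D[p[1],p[0]]).round(3))
rows([((.30,-.5,.36),down(-55)),((.56,-.05,.36),down(0)),((.444,.25,.20),down(57))])
E
```

```text
[0.59112908 0.00540422 0.1654722 ] 0.0011903705868965518 [ 0.60690185 -0.04809001  0.09520794] 0.002541649841051191
0.08970774049116712 [-0.17582395  0.59631676  0.78325747] [-0.10381733  0.56382564  0.81915204] side -0.06490161263833633 x -0.05740760307164722
black [0.388 0.306 0.111]
purple [0.537 0.296 0.103]
red [0.432 0.147 0.146]
[[30.0, -16.0, -46.0], [0.0, 0.0, -4.3]],[[32.0, -14.0, -46.0], [0.0, 0.0, -4.4]],[[32.2, -11.8, -46.1], [-0.1, 0.0, -4.3]], -> [ 0.2999 -0.5     0.36  ]
[[52.0, -24.0, 0.0], [0.0, 0.0, -6.1]],[[55.0, -19.0, 0.0], [0.0, 0.0, -6.1]],[[56.0, -13.0, 0.0], [0.0, 0.0, -6.1]],[[57.0, -7.0, 0.0], [0.0, 0.0, -6.1]],[[58.0, 0.0, 0.0], [0.0, 0.0, -6.1]],[[58.0, 6.0, 0.0], [0.0, 0.0, -6.1]],[[57.0, 11.0, 0.0], [0.0, 0.0, -6.1]],[[55.0, 18.0, 0.0], [0.0, 0.0, -6.2]],[[52.3, 23.1, 0.0], [0.0, 0.0, -6.1]], -> [ 0.56 -0.05  0.36]
[[43.0, -17.0, 23.0], [0.0, 0.0, -8.1]],[[45.0, -10.0, 23.0], [0.0, 0.0, -8.2]],[[46.0, -4.0, 23.0], [0.0, 0.0, -8.1]],[[46.0, 3.0, 23.0], [0.0, 0.0, -8.2]],[[45.0, 9.0, 23.0], [0.0, 0.0, -8.1]],[[43.0, 15.0, 22.0], [0.0, 0.0, -8.2]],[[40.5, 21.2, 22.8], [0.0, 0.0, -8.1]], -> [0.444 0.25  0.2  ]
```

Emit:
jog_arm([
  [[30,-16,-46],[0,0,-4.3]],
  [[32,-14,-46],[0,0,-4.4]],
  [[32,-12,-46],[0,0,-4.3]],
  [[52,-24,0],[0,0,-6.1]],
  [[55,-19,0],[0,0,-6.1]],
  [[56,-13,0],[0,0,-6.1]],
  [[57,-7,0],[0,0,-6.1]],
  [[58,0,0],[0,0,-6.1]],
  [[58,6,0],[0,0,-6.1]],
  [[57,11,0],[0,0,-6.1]],
], jaw=1)

```text
time_s: 1.35
ee_pos: [0.5025, -0.1479, 0.3604]
tcp_rot: [[0.21, 0.978, -0.0], [0.978, -0.21, -0.0], [-0.0, -0.0, -1.0]]
force: [1.0, -0.1, -0.6]
gripper_width: 0.0872
grasp_force: 0.0
```

```bash
python3 - <<'E'
from h import *
s=env.observe();print(s['ee_pos'],s['tcp_rot'],s['force'])
rows([((.52,.06,.33),down(15)),((.444,.25,.18),down(35))])
E
```

```text
[ 0.50251879 -0.1478528   0.36036638] [[ 2.10054036e-01  9.77689755e-01 -2.10871654e-04]
 [ 9.77689746e-01 -2.10054080e-01 -2.11741338e-04]
 [-2.51311789e-04 -1.61689932e-04 -9.99999955e-01]] [ 0.96028715 -0.06060597 -0.62308967]
[[52.0, -7.0, 8.0], [0.0, 0.0, -6.8]],[[52.0, 0.0, 7.0], [0.0, 0.0, -6.8]],[[52.0, 6.0, 8.0], [0.0, 0.0, -6.8]],[[50.5, 11.3, 7.3], [0.0, 0.0, -6.7]], -> [0.52 0.06 0.33]
[[41.0, -5.0, 30.0], [0.0, 0.0, -4.0]],[[41.0, -2.0, 30.0], [0.0, 0.0, -4.0]],[[41.0, 1.0, 30.0], [0.0, 0.0, -4.0]],[[40.0, 4.0, 30.0], [0.0, 0.0, -4.0]],[[40.7, 6.2, 30.0], [0.0, 0.0, -4.0]], -> [0.444  0.2501 0.18  ]
```

Emit:
jog_arm([
  [[52,-7,8],[0,0,-6.8]],
  [[52,0,7],[0,0,-6.8]],
  [[52,6,8],[0,0,-6.8]],
  [[50,11,7],[0,0,-6.7]],
  [[41,-5,30],[0,0,-4]],
  [[41,-2,30],[0,0,-4]],
  [[41,1,30],[0,0,-4]],
  [[40,4,30],[0,0,-4]],
  [[41,6,30],[0,0,-4]],
  [[0,0,0],[0,0,0]],
])

```text
time_s: 2.6
ee_pos: [0.4413, 0.2505, 0.1785]
tcp_rot: [[-0.576, 0.818, -0.004], [0.818, 0.576, -0.0], [0.002, -0.004, -1.0]]
force: [1.4, -0.1, -0.1]
gripper_width: 0.0868
grasp_force: 0.0
```

```bash
python3 - <<'E'
from h import *
s=env.observe();print(s['ee_pos'],s['tcp_rot'].round(3),s['force'])
p,d=optics.capture("side"); cv2.imwrite("pics/s1.png",cv2.resize(p[220:370,180:380,::-1],(800,600)))
rows([((.444,.25,.066),down(35))])
E
```

```text
[0.44126094 0.25047726 0.17848806] [[-0.576  0.818 -0.004]
 [ 0.818  0.576 -0.   ]
 [ 0.002 -0.004 -1.   ]] [ 1.37434025 -0.1411879  -0.1202433 ]
[[0.0, 1.0, 57.0], [-0.1, 0.0, 0.0]],[[0.3, 0.5, 56.7], [0.0, 0.0, -0.1]], -> [0.444 0.25  0.066]
```

View pics/s1.png

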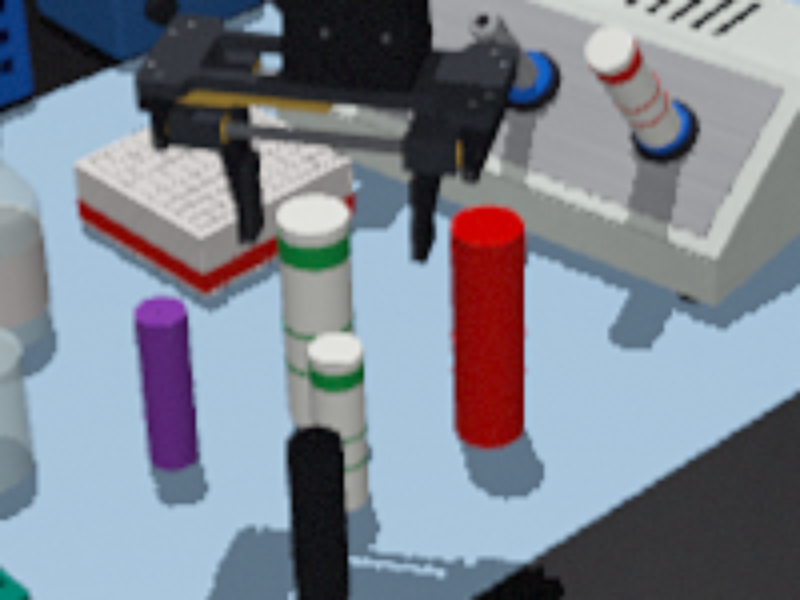

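The fingers (crop ≈(248,238) and (421,255)) straddle the small tube (crop ≈(335,350)), with its neighbours clear. Descending and gripping.

Emit:
jog_arm([
  [[0,1,40],[0,0,0]],
  [[0,1,40],[0,0,0]],
  [[0,0,32],[0,0,0]],
  [[0,0,0],[0,0,0]],
])

```text
time_s: 3.15
ee_pos: [0.4456, 0.2475, 0.0673]
tcp_rot: [[-0.569, 0.822, -0.003], [0.822, 0.569, -0.002], [0.0, -0.003, -1.0]]
force: [0.4, -0.1, 2.1]
gripper_width: 0.0871
grasp_force: 0.0
```

Emit:
jog_arm([
  [[0,0,0],[0,0,0]],
  [[0,0,0],[0,0,0]],
  [[0,0,0],[0,0,0]],
  [[0,0,0],[0,0,0]],
  [[0,0,0],[0,0,0]],
  [[0,0,0],[0,0,0]],
], jaw=-1, force=25)

```text
time_s: 3.9
ee_pos: [0.4459, 0.2494, 0.0685]
tcp_rot: [[-0.571, 0.821, 0.0], [0.821, 0.571, -0.0], [-0.0, -0.0, -1.0]]
force: [0.1, 0.7, -0.2]
gripper_width: 0.0348
grasp_force: 0.0
```

Emit:
jog_arm([
  [[0,0,0],[0,0,0]],
  [[0,0,0],[0,0,0]],
  [[0,0,0],[0,0,0]],
])

```text
time_s: 4.28
ee_pos: [0.4459, 0.2493, 0.0685]
tcp_rot: [[-0.571, 0.821, -0.0], [0.821, 0.571, -0.0], [-0.0, -0.0, -1.0]]
force: [0.4, -1.1, -0.3]
gripper_width: 0.0313
grasp_force: 25.0
```

```bash
cat >> h.py <<'E'
f=np.r_[-.181,.983,0]; f/=np.linalg.norm(f); up=np.r_[0,0,1.]; rr=np.cross(f,up)
def pegframe(dr,ln):  # droop toward -x, lean toward +y
    a=np.cos(np.radians(55))*f+np.sin(np.radians(55))*up; x=np.cross(rr,a)
    z=a-np.tan(dr)*x+np.tan(ln)*rr; return z/np.linalg.norm(z)
def toolrot(z):  # tool z=-peg axis, tool y along row
    t=-z; y=rr-(rr@t)*t; y/=np.linalg.norm(y); return np.c_[np.cross(y,t),y,t]
E
python3 - <<'E'
from h import *
s=env.observe();print(s['ee_pos'],s['gripper_width'],s['grasp_force'],s['force'])
z=pegframe(.065,-.065); col=np.r_[.606,-.048,.097]; N=toolrot(z); print(z,N)
P,M=rows([(s['ee_pos']+[0,0,.18],s['tcp_rot']),((.55,.15,.29),toolrot(z)),(col+z*(.0655+.085+.04),N)])
E
```

```text
[0.44592705 0.24932163 0.06849308] 0.03127172616548773 25.000449837825727 [ 0.4145503  -1.12096302 -0.29545675]
[-0.17679027  0.60219883  0.77852538] [[-0.14127716  0.97405645  0.17679027]
 [ 0.76726769  0.22058301 -0.60219883]
 [-0.62557258  0.05056852 -0.77852538]]
[[0.0, 0.0, -45.0], [0.0, 0.0, 0.0]],[[0.0, 0.0, -45.0], [0.0, 0.0, 0.0]],[[0.0, 0.0, -45.0], [0.0, 0.0, 0.0]],[[0.0, 0.0, -45.0], [0.0, 0.0, 0.0]], -> [0.4459 0.2493 0.2485]
[[-28.0, 6.0, -8.0], [0.9, -7.8, 4.4]],[[-29.0, 8.0, -5.0], [1.0, -7.8, 4.4]],[[-28.0, 10.0, -1.0], [0.9, -7.7, 4.5]],[[-27.0, 12.0, 3.0], [1.0, -7.8, 4.4]],[[-25.8, 14.0, 6.3], [0.9, -7.7, 4.5]], -> [0.55   0.15   0.2899]
[[-20.0, 1.0, 44.0], [0.0, 0.0, 0.0]],[[-19.2, 0.2, 44.8], [0.0, 0.0, -0.1]], -> [0.5723 0.0667 0.2453]
```

Held: width 31.3 mm, grip 25 N. The mouth lies 66.5 mm beyond the TCP. Lifting and moving towards the peg.

Emit:
jog_arm([
  [[0,0,-45],[0,0,0]],
  [[0,0,-45],[0,0,0]],
  [[0,0,-45],[0,0,0]],
  [[0,0,-45],[0,0,0]],
  [[-28,6,-8],[0.9,-7.8,4.4]],
  [[-29,8,-5],[1,-7.8,4.4]],
  [[-28,10,-1],[0.9,-7.7,4.5]],
  [[-27,12,3],[1,-7.8,4.4]],
  [[-26,14,6],[0.9,-7.7,4.5]],
])

```text
time_s: 5.4
ee_pos: [0.5505, 0.1499, 0.2908]
tcp_rot: [[-0.137, 0.974, 0.178], [0.766, 0.218, -0.605], [-0.628, 0.053, -0.776]]
force: [-0.0, -0.7, -0.7]
gripper_width: 0.0309
grasp_force: 25.0
```

Emit:
jog_arm([
  [[-20,1,44],[0,0,0]],
  [[-19,0,45],[0,0,0]],
  [[0,0,0],[0,0,0]],
  [[0,0,0],[0,0,0]],
])

```text
time_s: 5.9
ee_pos: [0.572, 0.0673, 0.2456]
tcp_rot: [[-0.141, 0.974, 0.177], [0.768, 0.22, -0.601], [-0.624, 0.052, -0.779]]
force: [0.0, 0.2, -0.1]
gripper_width: 0.0311
grasp_force: 25.0
```

```bash
python3 - <<'E'
from h import *
s=env.observe();print(s['ee_pos'],s['tcp_rot'],s['gripper_width'],s['grasp_force'],s['force'],s['wrist_torque'])
im=[]
for n,x,y in(("side",250,160),("top",310,160)):
    p,d=optics.capture(n); np.savez(n+"1.npz",p=p,d=d); im.append(cv2.resize(p[y:y+100,x:x+100,::-1],(400,400),interpolation=cv2.INTER_CUBIC))
    m=s['ee_pos']+s['tcp_rot'][:,2]*.0665; print(n,proj(n,m),proj(n,s['ee_pos']-s['tcp_rot'][:,2]*.0385))
cv2.imwrite("pics/a2.png",np.hstack(im))
E
```

```text
[0.57204391 0.06734316 0.24559514] [[-0.14069036  0.97406256  0.17722402]
 [ 0.7683071   0.22031424 -0.60097074]
 [-0.62442807  0.05161169 -0.77937527]] 0.031092693222408214 25.00022719199478 [ 0.03659833  0.20702009 -0.10034583] [0.78008547 0.10223609 0.00823901]
side [295.27392939 218.77208791] [280.30955064 199.50766627]
top [334.61595088 212.45842977] [304.32485111 217.81115639]
```

View pics/a2.png

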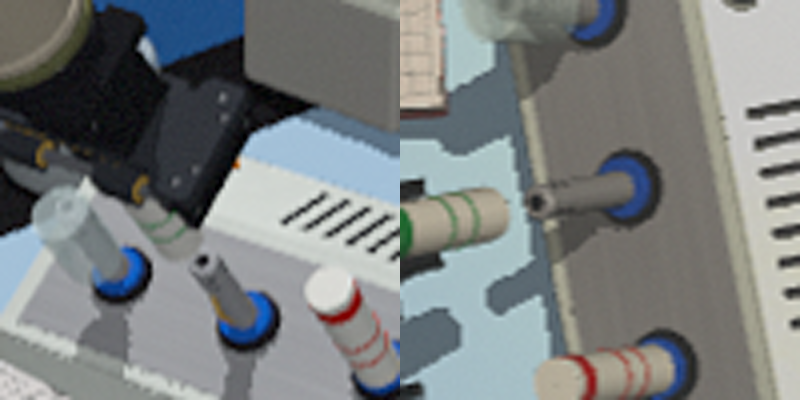

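The tube's mouth (top ≈(334,213)) faces the peg's tip (top ≈(344,210)). By triangulation the tip is 37 mm ahead and under 1 mm off the tool's axis. Advancing gently to feel for it.

Emit:
jog_arm([
  [[0,0,14],[0,0,0]],
  [[0,0,12],[0,0,0]],
  [[0,0,3],[0,0,0]],
  [[0,0,0],[0,0,0]],
])

```text
time_s: 6.5
ee_pos: [0.5772, 0.049, 0.2226]
tcp_rot: [[-0.14, 0.974, 0.176], [0.768, 0.22, -0.602], [-0.625, 0.051, -0.779]]
force: [-0.8, -0.2, 0.1]
gripper_width: 0.031
grasp_force: 25.0
```

Emit:
jog_arm([
  [[0,0,1.5],[0,0,0]],
  [[0,0,1.5],[0,0,0]],
  [[0,0,1.5],[0,0,0]],
  [[0,0,1.5],[0,0,0]],
])

```text
time_s: 7.0
ee_pos: [0.5784, 0.0457, 0.2181]
tcp_rot: [[-0.14, 0.974, 0.177], [0.768, 0.22, -0.601], [-0.625, 0.052, -0.779]]
force: [-0.9, -0.2, -0.9]
gripper_width: 0.0308
grasp_force: 25.0
```

Emit:
jog_arm([
  [[0,0,1.5],[0,0,0]],
  [[0,0,1.5],[0,0,0]],
  [[0,0,1],[0,0,0]],
])

```text
time_s: 7.38
ee_pos: [0.5791, 0.0432, 0.215]
tcp_rot: [[-0.14, 0.974, 0.177], [0.768, 0.22, -0.602], [-0.625, 0.051, -0.779]]
force: [1.0, -0.1, 0.3]
gripper_width: 0.0309
grasp_force: 25.0
```

Emit:
jog_arm([
  [[0,0,1.5],[0,0,0]],
  [[0,0,1.5],[0,0,0]],
  [[0,0,1.5],[0,0,0]],
])

```text
time_s: 7.75
ee_pos: [0.5801, 0.0404, 0.2117]
tcp_rot: [[-0.14, 0.974, 0.177], [0.768, 0.22, -0.602], [-0.625, 0.052, -0.779]]
force: [1.0, 0.7, 0.7]
gripper_width: 0.0312
grasp_force: 25.0
```

Emit:
jog_arm([
  [[0,0,1.5],[0,0,0]],
  [[0,0,1.5],[0,0,0]],
  [[0,0,1.5],[0,0,0]],
])

```text
time_s: 8.12
ee_pos: [0.5808, 0.0377, 0.2081]
tcp_rot: [[-0.14, 0.974, 0.177], [0.768, 0.22, -0.602], [-0.625, 0.052, -0.779]]
force: [1.5, -0.6, 1.6]
gripper_width: 0.031
grasp_force: 25.0
```

Emit:
jog_arm([
  [[0,0,1.5],[0,0,0]],
  [[0,0,1.5],[0,0,0]],
  [[0,0,0],[0,0,0]],
])

```text
time_s: 8.5
ee_pos: [0.5812, 0.0358, 0.2056]
tcp_rot: [[-0.14, 0.974, 0.177], [0.768, 0.22, -0.602], [-0.625, 0.051, -0.779]]
force: [3.2, 0.1, 1.1]
gripper_width: 0.0311
grasp_force: 25.0
```

```bash
python3 - <<'E'
from h import *
s=env.observe();M=s['tcp_rot'];print(s['ee_pos'],M.T@s['force'],M.T@s['wrist_torque'])
im=[]
for n,x,y in(("side",270,190),("top",320,180)):
    p,d=optics.capture(n); im.append(cv2.resize(p[y:y+60,x:x+60,::-1],(400,400),interpolation=cv2.INTER_CUBIC))
cv2.imwrite("pics/a3.png",np.hstack(im))
E
```

```text
[0.58122079 0.03582657 0.20558486] [-1.08785655  3.19081811 -0.33845117] [-0.58423214  0.30102969  0.09955051]
```

View pics/a3.png

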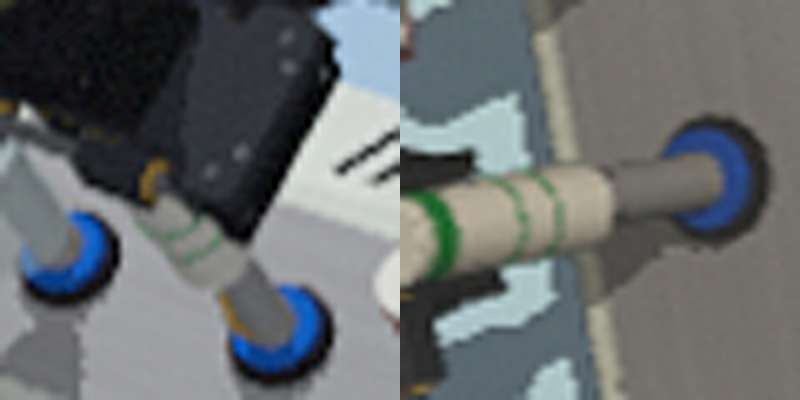

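The peg's end is inside the tube: the mouth is at about top (411,209) and the peg runs on to the collar. A 3 N side load along tool +y says to shift that way.

Emit:
jog_arm([
  [[0,1,0],[0,0,0]],
  [[0,0,1.5],[0,0,0]],
  [[0,0,1.5],[0,0,0]],
  [[0,0,0],[0,0,0]],
])

```text
time_s: 9.1
ee_pos: [0.5826, 0.0343, 0.2032]
tcp_rot: [[-0.141, 0.974, 0.177], [0.768, 0.22, -0.602], [-0.625, 0.051, -0.779]]
force: [0.6, -1.4, 0.9]
gripper_width: 0.0311
grasp_force: 25.0
```

```bash
cat > st.py <<'E'
from h import *
s=env.observe();M=s['tcp_rot'];col=np.r_[.606,-.048,.097]
m=s['ee_pos']+M[:,2]*.0665
print(s['time_s'],s['ee_pos'].round(4),"F",(M.T@s['force']).round(2),"T",(M.T@s['wrist_torque']).round(2),"mouth->col in tool mm",((M.T@(col-m))*1e3).round(1),s['gripper_width'])
E
python3 st.py
```

```text
9.1 [0.5826 0.0343 0.2032] F [-1.76  0.32  0.25] T [-0.24  0.31  0.06] mouth->col in tool mm [-0.1 -0.8 69.9] 0.03109483155447391
```

Emit:
jog_arm([
  [[-0.3,0,2],[0,0,0]],
  [[0,0,2],[0,0,0]],
  [[0,0,2],[0,0,0]],
  [[0,0,0],[0,0,0]],
])

```text
time_s: 9.6
ee_pos: [0.5838, 0.0304, 0.1987]
tcp_rot: [[-0.14, 0.974, 0.177], [0.768, 0.22, -0.602], [-0.625, 0.051, -0.779]]
force: [1.6, -1.3, -0.8]
gripper_width: 0.0311
grasp_force: 25.0
```

```bash
python3 st.py
```

```text
9.6 [0.5838 0.0304 0.1987] F [-0.75  1.23  1.73] T [-0.18  0.45  0.04] mouth->col in tool mm [ 0.3 -0.8 63.8] 0.031091995903490082
```

Emit:
jog_arm([
  [[0,0,2],[0,0,0]],
  [[0,0,2],[0,0,0]],
  [[0,0,2],[0,0,0]],
  [[0,0,0],[0,0,0]],
])

```text
time_s: 10.1
ee_pos: [0.5848, 0.0267, 0.1941]
tcp_rot: [[-0.14, 0.974, 0.177], [0.768, 0.22, -0.602], [-0.625, 0.051, -0.779]]
force: [1.2, -2.4, -0.9]
gripper_width: 0.0311
grasp_force: 25.0
```

```bash
python3 st.py
```

```text
10.1 [0.5848 0.0267 0.1941] F [-1.41  0.6   2.37] T [-0.17  0.39  0.05] mouth->col in tool mm [ 0.3 -0.8 57.8] 0.03108857750660689
```

Emit:
jog_arm([
  [[0,0,2],[0,0,0]],
  [[0,0,2],[0,0,0]],
  [[0,0,2],[0,0,0]],
  [[0,0,2],[0,0,0]],
  [[0,0,0],[0,0,0]],
])

```text
time_s: 10.72
ee_pos: [0.5863, 0.0219, 0.1878]
tcp_rot: [[-0.14, 0.974, 0.177], [0.768, 0.22, -0.602], [-0.625, 0.051, -0.779]]
force: [0.8, -2.0, -0.0]
gripper_width: 0.0312
grasp_force: 25.0
```

```bash
python3 st.py
```

```text
10.725 [0.5863 0.0219 0.1878] F [-1.68  0.36  1.38] T [-0.23  0.36  0.03] mouth->col in tool mm [ 0.3 -0.8 49.8] 0.03115013118382395
```

Emit:
jog_arm([
  [[0,0,2],[0,0,0]],
  [[0,0,2],[0,0,0]],
  [[0,0,2],[0,0,0]],
  [[0,0,0],[0,0,0]],
])

```text
time_s: 11.22
ee_pos: [0.5874, 0.0183, 0.1832]
tcp_rot: [[-0.14, 0.974, 0.177], [0.768, 0.22, -0.602], [-0.625, 0.051, -0.779]]
force: [1.9, -2.3, 0.4]
gripper_width: 0.0309
grasp_force: 25.0
```

```bash
python3 st.py
```

```text
11.225 [0.5874 0.0183 0.1832] F [-2.25  1.34  1.39] T [-0.24  0.27  0.1 ] mouth->col in tool mm [ 0.3 -0.8 43.8] 0.030880105858549556
```

Emit:
jog_arm([
  [[-0.3,0.3,2],[0,0,0]],
  [[0,0,2],[0,0,0]],
  [[0,0,2],[0,0,0]],
  [[0,0,0],[0,0,0]],
])

```text
time_s: 11.72
ee_pos: [0.5887, 0.0146, 0.1786]
tcp_rot: [[-0.141, 0.974, 0.177], [0.768, 0.22, -0.602], [-0.625, 0.051, -0.779]]
force: [1.0, -1.3, 0.0]
gripper_width: 0.0308
grasp_force: 25.0
```

```bash
python3 st.py
```

```text
11.725 [0.5887 0.0146 0.1786] F [-1.17  0.7   0.97] T [-0.19  0.4   0.13] mouth->col in tool mm [ 0.5 -1.  37.8] 0.030755921412537083
```

Emit:
jog_arm([
  [[0,0,2],[0,0,0]],
  [[0,0,2],[0,0,0]],
  [[0,0,2],[0,0,0]],
  [[0,0,0],[0,0,0]],
])

```text
time_s: 12.22
ee_pos: [0.5899, 0.0112, 0.1742]
tcp_rot: [[-0.14, 0.974, 0.177], [0.768, 0.22, -0.601], [-0.625, 0.052, -0.779]]
force: [1.6, -0.7, 2.1]
gripper_width: 0.0309
grasp_force: 25.0
```

```bash
python3 st.py
```

```text
12.225 [0.5899 0.0112 0.1742] F [-2.11  1.53 -0.89] T [-0.42  0.41  0.07] mouth->col in tool mm [ 0.5 -1.4 32.1] 0.03089121095606288
```

Emit:
jog_arm([
  [[-0.3,0.5,2],[0,0,0]],
  [[0,0,2],[0,0,0]],
  [[0,0,2],[0,0,0]],
  [[0,0,0],[0,0,0]],
])

```text
time_s: 12.72
ee_pos: [0.5914, 0.0073, 0.1694]
tcp_rot: [[-0.141, 0.974, 0.177], [0.768, 0.22, -0.602], [-0.625, 0.051, -0.779]]
force: [1.2, 0.8, 1.0]
gripper_width: 0.031
grasp_force: 25.0
```

```bash
python3 st.py
```

```text
12.725 [0.5914 0.0073 0.1694] F [-0.12  1.36 -1.04] T [-0.27  0.63  0.07] mouth->col in tool mm [ 0.8 -1.6 25.8] 0.030996331630647862
```

Emit:
jog_arm([
  [[0,0,2],[0,0,0]],
  [[0,0,2],[0,0,0]],
  [[0,0,0],[0,0,0]],
])

```text
time_s: 13.1
ee_pos: [0.5921, 0.0048, 0.1664]
tcp_rot: [[-0.14, 0.974, 0.177], [0.768, 0.22, -0.602], [-0.625, 0.051, -0.779]]
force: [0.6, -0.3, 0.9]
gripper_width: 0.0311
grasp_force: 25.0
```

```bash
python3 st.py
```

```text
13.1 [0.5921 0.0048 0.1664] F [-0.88  0.56 -0.46] T [-0.27  0.64  0.05] mouth->col in tool mm [ 0.8 -1.6 21.8] 0.031149939482480328
```

Emit:
jog_arm([
  [[0,0.2,2],[0,0,0]],
  [[0,0,2],[0,0,0]],
  [[0,0,2],[0,0,0]],
  [[0,0,0],[0,0,0]],
])

```text
time_s: 13.6
ee_pos: [0.5933, 0.0012, 0.1617]
tcp_rot: [[-0.14, 0.974, 0.177], [0.768, 0.22, -0.602], [-0.625, 0.051, -0.779]]
force: [0.1, 0.3, -0.2]
gripper_width: 0.0308
grasp_force: 25.0
```

```bash
python3 st.py
```

```text
13.6 [0.5933 0.0012 0.1617] F [0.36 0.14 0.01] T [-0.11  0.66  0.07] mouth->col in tool mm [ 0.9 -1.7 15.7] 0.030844560146303827
```

Emit:
jog_arm([
  [[0,0,2],[0,0,0]],
  [[0,0,2],[0,0,0]],
  [[0,0,2],[0,0,0]],
  [[0,0,0],[0,0,0]],
])

```text
time_s: 14.1
ee_pos: [0.5944, -0.0024, 0.157]
tcp_rot: [[-0.14, 0.974, 0.177], [0.768, 0.22, -0.602], [-0.625, 0.051, -0.779]]
force: [0.9, 0.1, 0.9]
gripper_width: 0.0314
grasp_force: 25.0
```

```bash
python3 st.py
```

```text
14.1 [ 0.5944 -0.0024  0.157 ] F [-0.6   0.97 -0.6 ] T [-0.13  0.63  0.06] mouth->col in tool mm [ 0.8 -1.8  9.8] 0.03139198290867787
```

Emit:
jog_arm([
  [[0,0.2,2],[0,0,0]],
  [[0,0,2],[0,0,0]],
])

```text
time_s: 14.35
ee_pos: [0.5953, -0.0045, 0.1541]
tcp_rot: [[-0.14, 0.974, 0.177], [0.768, 0.22, -0.602], [-0.625, 0.051, -0.779]]
force: [-1.1, 1.0, 3.4]
gripper_width: 0.0314
grasp_force: 25.0
```

```bash
python3 st.py;python3 - <<'E'
from h import *
im=[]
for n,x,y in(("side",270,190),("top",320,180)):
    p,d=optics.capture(n); im.append(cv2.resize(p[y:y+60,x:x+60,::-1],(400,400),interpolation=cv2.INTER_CUBIC))
cv2.imwrite("pics/a4.png",np.hstack(im))
E
```

```text
14.35 [ 0.5953 -0.0045  0.1541] F [-1.22 -0.67 -3.48] T [0.28 0.59 0.04] mouth->col in tool mm [ 0.8 -2.   6. ] 0.03136397999997602
```

View pics/a4.png

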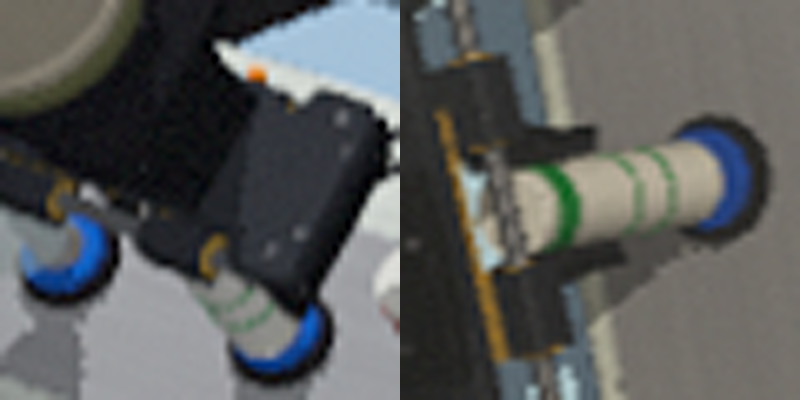

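The tube is nearly on the blue collar, with its rim at top ≈(427,206), and the axial force is now showing. Pressing on in small steps.

Emit:
jog_arm([
  [[0,0,1],[0,0,0]],
  [[0,0,1],[0,0,0]],
])

```text
time_s: 14.7
ee_pos: [0.5956, -0.0057, 0.1526]
tcp_rot: [[-0.14, 0.974, 0.177], [0.768, 0.22, -0.602], [-0.625, 0.051, -0.779]]
force: [-1.4, 1.4, 3.3]
gripper_width: 0.0308
grasp_force: 25.0
```

```bash
python3 st.py
```

```text
14.7 [ 0.5956 -0.0057  0.1526] F [-0.79 -0.86 -3.69] T [0.4  0.61 0.06] mouth->col in tool mm [ 0.8 -2.1  4.1] 0.030770710292567033
```

Emit:
jog_arm([
  [[0,0,1],[0,0,0]],
  [[0,0,0.5],[0,0,0]],
])

```text
time_s: 14.95
ee_pos: [0.5959, -0.0066, 0.1514]
tcp_rot: [[-0.141, 0.974, 0.177], [0.768, 0.22, -0.602], [-0.625, 0.051, -0.779]]
force: [-2.0, 1.3, 3.8]
gripper_width: 0.0309
grasp_force: 25.0
```

```bash
python3 st.py
```

```text
14.95 [ 0.5959 -0.0066  0.1514] F [-1.04 -1.47 -4.11] T [0.33 0.59 0.07] mouth->col in tool mm [ 0.8 -2.1  2.6] 0.03090699286355064
```

Emit:
jog_arm([
  [[0,-0.3,1],[0,0,0]],
  [[0,0,0.5],[0,0,0]],
])

```text
time_s: 15.2
ee_pos: [0.596, -0.0075, 0.1503]
tcp_rot: [[-0.14, 0.974, 0.177], [0.768, 0.22, -0.601], [-0.625, 0.052, -0.779]]
force: [-0.8, 1.7, 3.5]
gripper_width: 0.0311
grasp_force: 25.0
```

```bash
python3 st.py
```

```text
15.2 [ 0.596  -0.0075  0.1503] F [-0.75 -0.21 -3.89] T [0.16 0.6  0.12] mouth->col in tool mm [ 0.8 -2.   1.1] 0.031149115192842004
```

Emit:
jog_arm([
  [[0,0,1],[0,0,0]],
  [[0,0,0.5],[0,0,0]],
])

```text
time_s: 15.45
ee_pos: [0.5963, -0.0082, 0.1493]
tcp_rot: [[-0.14, 0.974, 0.177], [0.768, 0.22, -0.601], [-0.625, 0.052, -0.779]]
force: [-2.1, 2.4, 4.8]
gripper_width: 0.0307
grasp_force: 25.0
```

```bash
python3 st.py
```

```text
15.45 [ 0.5963 -0.0082  0.1493] F [-0.82 -1.26 -5.57] T [0.25 0.58 0.07] mouth->col in tool mm [ 0.7 -2.  -0.2] 0.030681244735747244
```

Emit:
jog_arm([
  [[0,0,0.5],[0,0,0]],
  [[0,0,0.5],[0,0,0]],
])

```text
time_s: 15.7
ee_pos: [0.5965, -0.0085, 0.1488]
tcp_rot: [[-0.14, 0.974, 0.178], [0.768, 0.22, -0.601], [-0.625, 0.052, -0.779]]
force: [-3.3, 4.2, 8.1]
gripper_width: 0.0309
grasp_force: 25.0
```

```bash
python3 st.py
```

```text
15.7 [ 0.5965 -0.0085  0.1488] F [-1.36 -1.85 -9.41] T [0.51 0.46 0.05] mouth->col in tool mm [ 0.7 -2.1 -0.8] 0.030919652621801245
```

Emit:
jog_arm([
  [[0,0,0.5],[0,0,0]],
  [[0,0,0.5],[0,0,0]],
])

```text
time_s: 15.95
ee_pos: [0.5967, -0.0089, 0.1483]
tcp_rot: [[-0.14, 0.974, 0.178], [0.768, 0.221, -0.601], [-0.625, 0.052, -0.779]]
force: [-4.0, 4.6, 9.8]
gripper_width: 0.031
grasp_force: 25.0
```

```bash
python3 st.py
```

```text
15.95 [ 0.5967 -0.0089  0.1483] F [ -2.08  -2.38 -11.11] T [0.81 0.39 0.07] mouth->col in tool mm [ 0.7 -2.2 -1.4] 0.0309924147210178
```

The force rises steeply at the collar: 11 N, of which about 4 N is the spring. The rim is home, so releasing.

Emit:
jog_arm([
  [[0,-0.4,0],[0,0,0]],
  [[0,0,0],[0,0,0]],
])

```text
time_s: 16.2
ee_pos: [0.5965, -0.0089, 0.1483]
tcp_rot: [[-0.14, 0.974, 0.179], [0.768, 0.221, -0.601], [-0.625, 0.053, -0.779]]
force: [-3.1, 4.6, 7.9]
gripper_width: 0.0311
grasp_force: 25.0
```

Emit:
jog_arm([
  [[0,0,0],[0,0,0]],
  [[0,0,0],[0,0,0]],
  [[0,0,0],[0,0,0]],
  [[0,0,0],[0,0,0]],
  [[0,0,0],[0,0,0]],
], jaw=0.6)

```text
time_s: 16.82
ee_pos: [0.5961, -0.0098, 0.1474]
tcp_rot: [[-0.14, 0.974, 0.177], [0.768, 0.22, -0.602], [-0.625, 0.051, -0.779]]
force: [1.6, -0.3, 1.1]
gripper_width: 0.0676
grasp_force: 0.0
```

```bash
python3 st.py
```

```text
16.825 [ 0.5961 -0.0098  0.1474] F [-1.16  1.52 -0.42] T [-0.06  0.69  0.02] mouth->col in tool mm [ 0.8 -1.3 -2.5] 0.0676101854206586
```

Released without load. Backing straight out along the peg, then looking.

Emit:
jog_arm([
  [[0,0,-10],[0,0,0]],
  [[0,0,-20],[0,0,0]],
  [[0,0,-30],[0,0,0]],
  [[0,0,-40],[0,0,0]],
  [[0,0,-40],[0,0,0]],
  [[0,0,-20],[0,0,0]],
  [[0,0,0],[0,0,0]],
])

```text
time_s: 17.7
ee_pos: [0.5679, 0.0879, 0.2731]
tcp_rot: [[-0.141, 0.974, 0.179], [0.768, 0.222, -0.6], [-0.624, 0.053, -0.779]]
force: [0.6, -0.9, -0.5]
gripper_width: 0.0699
grasp_force: 0.0
```

```bash
python3 st.py; python3 - <<'E'
from h import *
im=[]
for n,x,y in(("side",250,190),("top",310,140)):
    p,d=optics.capture(n); np.savez(n+"2.npz",p=p,d=d); im.append(cv2.resize(p[y:y+100,x:x+100,::-1],(400,400),interpolation=cv2.INTER_CUBIC))
cv2.imwrite("pics/a5.png",np.hstack(im))
E
```

```text
17.7 [0.5679 0.0879 0.2731] F [-0.46  0.32  1.02] T [-0.07  0.79  0.07] mouth->col in tool mm [  0.2  -2.4 159.2] 0.069923080123455
```

View pics/a5.png

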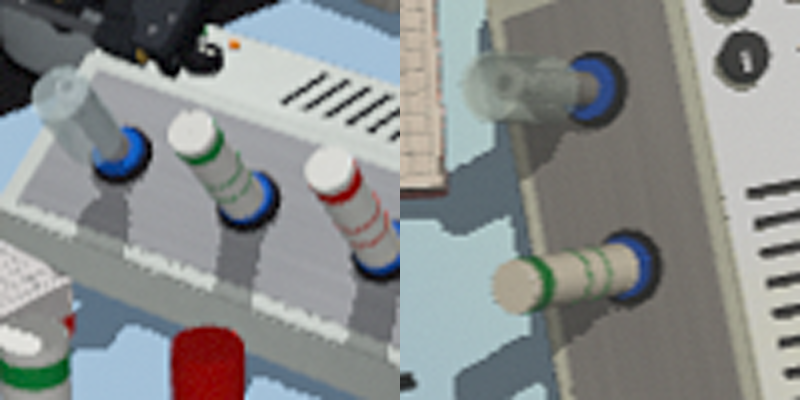

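The tube hangs with its rim on the blue collar (side ≈(312,240), top ≈(367,206)), and the hung beaker and red tube are undisturbed. One check of the closed end's distance before handing in.

```bash
python3 - <<'E'
from h import *
P,e=two((297.9,222.1),(338.9,210.9)); print(P,e,np.linalg.norm(P-[.606,-.048,.097]))
for n in("side","top"):
    a,b=[np.load(n+k+".npz")['p'].astype(int) for k in("1","2")]
    m=(abs(a-b).max(2)>40).astype(np.uint8); k,l,st,c=cv2.connectedComponentsWithStats(m); print(n,[s.tolist() for s in st[1:] if s[4]>30])
from bench import hand_in
if abs(np.linalg.norm(P-[.606,-.048,.097])-.105)<.006: print(hand_in())
E
```

```text
[0.58780498 0.01680678 0.17890067] 0.002591247414957552 0.10601272756837685
side [[388, 14, 77, 31, 254], [188, 40, 200, 106, 3681], [258, 46, 144, 108, 1243], [403, 85, 47, 11, 111], [203, 108, 32, 7, 36], [199, 136, 45, 28, 497], [224, 147, 63, 40, 731], [284, 172, 16, 23, 91], [232, 185, 85, 60, 939], [251, 268, 14, 6, 55], [269, 301, 25, 27, 289], [240, 315, 13, 15, 97], [271, 322, 24, 12, 93], [311, 327, 14, 13, 80], [288, 341, 33, 15, 187], [229, 363, 14, 12, 68], [277, 366, 14, 12, 96], [287, 374, 130, 17, 533], [223, 376, 237, 55, 1448], [418, 383, 43, 11, 135], [459, 439, 18, 5, 31]]
top [[203, 172, 94, 85, 1434], [277, 193, 69, 84, 2206], [127, 200, 156, 214, 4085], [177, 201, 37, 32, 404], [335, 201, 35, 18, 336], [156, 237, 46, 27, 79], [217, 247, 115, 159, 1558], [264, 250, 14, 25, 228], [332, 375, 77, 105, 502], [285, 380, 56, 100, 613], [358, 408, 11, 23, 65], [371, 429, 23, 17, 83], [372, 436, 42, 44, 104], [388, 446, 35, 34, 181], [370, 452, 32, 28, 160]]
the job is handed in; nothing more can be done
None
```

The small green-banded tube now hangs on the middle peg. It was pressed over the spring to about 11 N, its rim is home on the blue collar (closed end measured 106 mm from the collar's face, 105 expected), it is released, and the job is handed in at about 18 s of the 70 s allowed.

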